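Scan the empty stock bin for reorder

TASK

One of the three blue stock bins has run empty: order its refill by scanning the square code on its front with the yellow hand scanner. Pinch the pistol grip so that the red trigger is squeezed, aim squarely at that code from about a hand's width away and keep it steady for two seconds, without reading the codes of the other bins; then lay the scanner gently back on its side in the black rubber tray and let go. Leave the bins and the other things on the bench where they are.

Things in the scene. Friction and masses are not known exactly. Their poses are not given: they have to be found in the camera images.
- scanner: Yellow and black cordless pistol-grip code scanner, 0.27 kg, lying on its side, 116 (x) x 160 (y) x 48 high. Origin: mid-footprint, on its underside (18 above the bench at the start). Own x: where it looks; y: from head to butt; z: up as it lies. Head: 114 long, up to 58 in y, on the line y = -47. Handle: 100 long, 36 deep front to back, 34 thick, along (-0.2, 0.98, 0); all centred on z = 24.
- scanner_grip (a point): Where to hold it: on the handle's axis beside the trigger, in the scanner's frame (-5, 6, 24), axes as the scanner's. Fingers coming down before and behind the handle and closing along (0.98, 0.2, 0) of the scanner pinch 36 of handle plus 5.5 of trigger. Along the handle it is 28 to the head's underside, 61 to the butt (44 deep, 48 thick).
- scanner_window (a point): Centre of the dark window at the scanner's nose, in the scanner's frame (66, -47, 24), axes as the scanner's. It looks along +x and reads a code, turned any way in its plane, that lies on this line (within 18 mm to the side, up or down), 30 to 180 mm ahead, and faces it within about 40 degrees.
- scanner_trigger (a joint): Travel of the red trigger on the handle's front (32 long, 18 wide, 5.5 proud): 0 free, 0.0055 m fully in, flush with the handle. A spring of 1.5 N (free) to 4 N (in) returns it. The scanner reads while it is over 0.003 m in; gripping the handle over front and back at the trigger presses it in.
- scanner_tray: Black rubber tray on the bench, fixed, 170 (x) x 210 (y), floor 18 above the bench, with a lip 24 high and 6 wide all round; the scanner lies in it, its x and y along the tray's, looking to the robot's left with the handle towards the robot. Origin: centre of its underside.
- bin_empty: One of three identical blue plastic picking bins standing in a row at the back of the work, 150 deep (x) x 96 wide (y) x 95 high, open at the top, front wall 64 high, walls 3 thick, inner floor 22 up; about 0.8 kg, loose. This one is empty. Origin: centre of its underside; its front, with the label, faces its own -x.
- bin_bolts: One of three identical blue plastic picking bins standing in a row at the back of the work, 150 deep (x) x 96 wide (y) x 95 high, open at the top, front wall 64 high, walls 3 thick, inner floor 22 up; about 0.8 kg, loose. This one holds steel bolts. Origin: centre of its underside; its front, with the label, faces its own -x.
- bin_nuts: One of three identical blue plastic picking bins standing in a row at the back of the work, 150 deep (x) x 96 wide (y) x 95 high, open at the top, front wall 64 high, walls 3 thick, inner floor 22 up; about 0.8 kg, loose. This one holds steel nuts. Origin: centre of its underside; its front, with the label, faces its own -x.
- bin_empty_label (a point): The code to scan, on the empty bin: white card 66 wide x 42 high with a black square code of 29 x 29 in the middle, upright on the front wall of the bin, facing the bin's -x, 36 above the bench. The point is the centre of the code.
- bin_bolts_label (a point): Code of the bin with bolts, not to be read: white card 66 wide x 42 high with a black square code of 29 x 29 in the middle, upright on the front wall of the bin, facing the bin's -x, 36 above the bench. The point is the centre of the code.
- bin_nuts_label (a point): Code of the bin with nuts, not to be read: white card 66 wide x 42 high with a black square code of 29 x 29 in the middle, upright on the front wall of the bin, facing the bin's -x, 36 above the bench. The point is the centre of the code.
- wood_block_2: Bystander: sawn wood offcut, 45 x 70 x 45 high. Origin: centre of its underside.
- cup_brush: Bystander: grey wire cup brush standing on its bristles, 81 across, 56 high. Origin: centre of its underside.

How it is judged:
On the way:
1. trigger squeezed and the scanner aimed at the empty bin's code, held steady for 1.2 s (value of joint scanner_trigger above 0.003 m and x of bin_empty_label in the frame of scanner_window between 0.03 and 0.18 m and y of bin_empty_label in the frame of scanner_window between -0.018 and 0.018 m and z of bin_empty_label in the frame of scanner_window between -0.018 and 0.018 m and angle between the x axis of scanner and the x axis of bin_empty, either way round below 0.7 rad and x of scanner_window in the frame of bin_empty below -0.09 m and linear speed of scanner below 0.02 m/s and angular speed of scanner below 0.15 rad/s), for 1.2 s.
At the end, for the whole second after the job is handed in: The scanner lies flat on its side inside the tray (its origin within 30 mm of the tray's centre along both of the tray's axes, underside on the tray's floor, less than 20.5 mm above the bench, tilted less than 0.03 rad), trigger out (under 1 mm), everything at rest (under 0.02 m/s) (x of scanner in the frame of scanner_tray between -0.03 and 0.03 m and y of scanner in the frame of scanner_tray between -0.03 and 0.03 m and height (world z) of scanner below 0.0205 m and angle between scanner's own z axis and vertical below 0.03 rad and value of joint scanner_trigger below 0.001 m and linear speed of each of scanner, bin_bolts, bin_nuts, bin_empty below 0.02 m/s); the robot touches nothing.
It fails at once if the code of another bin is read (trigger squeezed and that code within 15 mm of the line of sight, 30 to 180 mm ahead, turned less than 0.7 rad) ((value of joint scanner_trigger above 0.003 m and x of bin_bolts_label in the frame of scanner_window between 0.03 and 0.18 m and y of bin_bolts_label in the frame of scanner_window between -0.015 and 0.015 m and z of bin_bolts_label in the frame of scanner_window between -0.015 and 0.015 m and angle between the x axis of scanner and the x axis of bin_bolts, either way round below 0.7 rad and x of scanner_window in the frame of bin_bolts below -0.09 m) or (value of joint scanner_trigger above 0.003 m and x of bin_nuts_label in the frame of scanner_window between 0.03 and 0.18 m and y of bin_nuts_label in the frame of scanner_window between -0.015 and 0.015 m and z of bin_nuts_label in the frame of scanner_window between -0.015 and 0.015 m and angle between the x axis of scanner and the x axis of bin_nuts, either way round below 0.7 rad and x of scanner_window in the frame of bin_nuts below -0.09 m)).
It fails at once if a bin is shifted by more than 15 mm (distance of any of bin_bolts, bin_nuts, bin_empty from where it was at the start of the episode above 0.015 m).
It fails at once if the offcut or the cup brush is shifted by more than 20 mm (distance of any of wood_block_2, cup_brush from where it was at the start of the episode above 0.02 m).
It fails at once if the scanner is dropped or slammed down (faster than 0.45 m/s within 30 mm of the tray's floor) (height (world z) of scanner below 0.048 m and linear speed of scanner above 0.45 m/s).
It also fails if it takes over 56 s, if anything falls off the work surface, if the arm or the gripper's body presses on something with over 40 N, if the wrist force passes 120 N, or if a joint passes its speed limit or range.

ROBOT

A 6-joint arm with a two-finger parallel gripper is mounted at the origin on a cart in front of the work surface, level with it; the furniture and walls round the work are solid. World frame = base frame: x ahead of the robot, y to its left, z up, the work surface at z = 0. Lengths are in m, angles in rad, forces in N, time in s.
With the tool pointing down it reaches from about 0.325 to 0.9 m from the base axis. Payload 6.1 kg.
Tool frame: the origin (TCP) lies between the finger pads; the fingertips stand 22 mm ahead of it and the grasp point (between the pads) lies 3 mm ahead of it (manip.tcp_to_tips is the distance from the TCP to the fingertips, in m); z points along the fingers, y is the line along which they close (so a half turn about z gives the same grasp; the last joint's range is limited). The gripper opens to 85 mm and grips with 20 to 120 N. Pads are 22 mm wide; open, the fingers measure 114 mm over their backs; the gripper's body (76 mm by 85 mm) begins 54 mm behind the grasp point. The pads swing forward as they close: fully open they stand 13 mm farther back than shut.
Start: joints at [0.988, 0.22, 1.526, -0, 1.395, -0.126], TCP at [0.276, 0.561, 0.253] pointing down, gripper open.
Joint ranges: [-2.98, 2.98], [-0.91, 2.08], [0.09, 2.57], [-1.24, 4.39], [0.2, 2.65], [-2.68, 2.68]. Speed limits (rad/s): [2.57, 2.57, 3.01, 3.14, 3.14, 3.14].

INTERFACE

Orientations are given as a rotation vector (axis times angle).
In Python, from workcell import manip, optics, order, models gives the robot as it stands. The module is installed in compiled form; this text tells all that it offers.
- The arm moves only by the shell command python3 -m inch 'ROWS'. ROWS is JSON, a list of rows, each an object with "jaw": the opening, from 0 (shut) to 1 (fully open); "offset": the shift along the tool's x, y, z in m, a list of three; "turn": the turn, a rotation vector about the tool's x, y, z in degrees, a list of three. In form: [{"jaw": jaw, "offset": [tx, ty, tz], "turn": [wx, wy, wz]}, ...]. A call has 1 to 8 rows; each row shifts and turns the commanded pose from where the row before left it, along the tool's axes as they then stand; what a row does not reach is not made up. A row lasts 1/10 s, in which the tool goes at most 50 mm and 8.59 degrees, less where a joint would pass 70% of its speed; a pose out of reach is approached as far as the arm can. A call with a gripper value outside its range is refused whole. The fingers move at their own pace and stop on an object; the grip force is fixed at half the most. Time passes only in rows, so rows that do not move let the fingers close. It gives the time, the measured TCP pose, the force, the opening and the grip force at its end, in the units of the state.
- manip.read_state(): the state, without advancing time (a new reading comes with each control period).
- optics.read_camera(name): name is "scene" or "top" or "wrist"; returns the picture (384x512x3 uint8, red, green, blue); there is no depth.
- optics.camera_info(name): a dict with "fx", "fy", "cx", "cy" (pixels), "view" (4x4, takes a point from world to camera coordinates); the wrist camera has in their place "T_tool_cam" (4x4, takes a point from camera to tool coordinates, whose origin is the TCP and whose axes are the flange's). Camera axes: x right, y up, looking along -z (the intrinsics and any distortion apply to the point x, -y, -z); pixel columns grow to the right and rows downward; lengths in m; the calibration is good to about 2 mm. A picture is of the moment at which its call begins: read the wrist's pose just before it. camera_info takes no time and is no camera call.
- order.finish_job(): hands the job in; it is judged then, once.
Trained networks look in the newest picture that a camera, given by its name, has taken for a name from the list of things; names that differ only in an ending like _2 or _b are one class to them, and where a whole thing is asked for, a point or a joint stands for the part that bears it (a point fixed in the world has none). Each returns a list of dicts, best first, with "p" (0 to 1); they miss things now and then, are a little off and sometimes report something else, mostly with a low value. They report only what shows in the picture. A call takes as long as a camera call.
- models.search_frame(camera, thing): "bbox" ([left, top, right, bottom] in pixels, round what is visible of it).
The state is a dict: "time": time; "qpos": joint angles; "qvel": joint speeds; "effort": joint torques, N m; "tcp_pos": TCP position; "tcp_rot": TCP orientation; "ft_force": force on the tool from outside, world axes, zero at the start; "ft_torque": the same for the moment, N m; "opening": opening from 0.0 (shut) to 1.0 (fully open); "gripper_force": force on a finger pad.
Only numpy, scipy, OpenCV 4.12 (cv2) and the standard library are available. Lean on these libraries where they do the work, as an engineer would, in place of code of your own. Each camera call takes 0.05 s, during which the arm holds its last target. There are 200 camera calls.

## Working session

There is one attempt and no reset: what is moved stays moved. The work goes in short steps, Python scripts to look and compute and a shell command to move; the robot and the scene stay as the last step left them, time stands still between calls to the robot, and variables do not carry over. Pictures are saved under pics/ and viewed, at most 10 in all, crops included, and the job is handed in when it is done.

```bash
mkdir -p pics; python3 - <<'E'
from workcell import manip, optics, models
import cv2, numpy as np
print(manip.read_state())
for c in ("scene","top"):
    im=optics.read_camera(c); cv2.imwrite(f"pics/{c}0.png",im[:,:,::-1])
    i=optics.camera_info(c); print(c,{k:(np.round(v,4).tolist()) for k,v in i.items()})
    for t in ("scanner","scanner_tray","bin_empty","bin_bolts","bin_nuts","bin_empty_label","wood_block_2","cup_brush"):
        print(t,[(np.round(d["bbox"]).tolist(),round(d["p"],2)) for d in models.search_frame(c,t)][:3])
print(optics.camera_info("wrist"))
a=cv2.imread("pics/scene0.png");b=cv2.imread("pics/top0.png")
E
```

```text
{'time': 0.0, 'qpos': array([ 9.87882132e-01,  2.21219548e-01,  1.52761967e+00,  8.27832085e-06,
        1.39468528e+00, -1.26084774e-01]), 'qvel': array([ 1.33280239e-03,  1.05066979e-03, -2.17253500e-04, -4.36036995e-04,
        5.59297859e-04, -4.92963113e-05]), 'effort': array([-2.69923192e-03, -4.96893954e+01, -3.89396060e+01, -5.11567196e-04,
        1.10886039e-02,  3.36516734e-07]), 'tcp_pos': array([0.27537201, 0.56044149, 0.25219874]), 'tcp_rot': array([-7.11210798e-01, -3.05933237e+00,  2.84079498e-03]), 'ft_force': array([-0.27330432,  0.3557139 , -0.48791518]), 'ft_torque': array([ 0.00054094, -0.03158465, -0.0686014 ]), 'gripper_force': 0.0, 'opening': 0.9991900320951993}
scene {'fx': 348.5775, 'fy': 348.5775, 'cx': 261.0792, 'cy': 186.3638, 'view': [[0.4691, -0.8831, 0.0028, -0.4482], [0.6466, 0.3456, 0.6801, -0.3075], [-0.6015, -0.3172, 0.7331, -0.6535], [0.0, 0.0, 0.0, 1.0]]}
scanner [([162.0, 198.0, 194.0, 228.0], 0.63), ([291.0, 205.0, 345.0, 282.0], 0.61)]
scanner_tray [([258.0, 202.0, 358.0, 302.0], 0.93)]
bin_empty [([296.0, 130.0, 353.0, 200.0], 0.74)]
bin_bolt
[... 723 characters left out ...]

bin_nuts [([319.0, 106.0, 368.0, 179.0], 0.73)]
bin_empty_label [([274.0, 103.0, 318.0, 179.0], 0.9)]
wood_block_2 [([165.0, 241.0, 196.0, 274.0], 0.74), ([290.0, 201.0, 340.0, 266.0], 0.69)]
cup_brush [([162.0, 131.0, 196.0, 166.0], 0.86)]
{'fx': 290.2241568622372, 'fy': 290.2241568622372, 'cx': 259.89151859756015, 'cy': 192.84025249143306, 'T_tool_cam': array([[ 5.34667851e-04,  9.63010193e-01,  2.69464435e-01,
         6.80547240e-02],
       [ 9.99999745e-01, -3.87419515e-04, -5.99629307e-04,
         1.16747142e-03],
       [-4.73053355e-04,  2.69464687e-01, -9.63010155e-01,
        -1.20901159e-01],
       [ 0.00000000e+00,  0.00000000e+00,  0.00000000e+00,
         1.00000000e+00]])}
```

View pics/scene0.png

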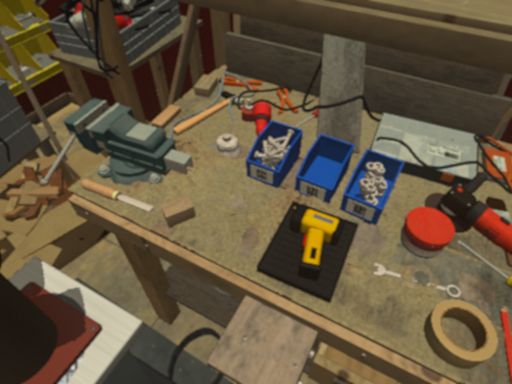

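View pics/top0.png

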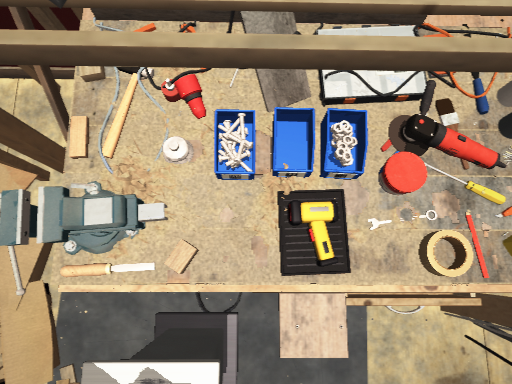

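The scene picture shows three bins: bolts (275,150), empty in the middle (325,165) and nuts (375,185). The scanner lies in its tray at about (318,240), with the offcut at (180,212) and the brush at (228,143). The top picture has the scanner nose at (293,212) pointing left, the butt at (325,255), and the empty bin at (294,143). The "scanner" hits at (162,198) in scene and (213,108) in top are false.

```bash
cat > h.py <<'E'
import numpy as np, cv2
from workcell import manip, optics, models
from scipy.spatial.transform import Rotation as R
def cam(name, st=None):
    i=optics.camera_info(name)
    if name=="wrist":
        T=np.eye(4);T[:3,:3]=R.from_rotvec(st["tcp_rot"]).as_matrix();T[:3,3]=st["tcp_pos"]
        V=np.linalg.inv(T@i["T_tool_cam"])
    else: V=np.array(i["view"])
    K=np.array([[i["fx"],0,i["cx"]],[0,i["fy"],i["cy"]],[0,0,1]])
    return K@(np.diag([1,-1,-1])@V[:3])   # 3x4
def proj(P,X): x=P@np.r_[X,1]; return x[:2]/x[2]
def plane(P,uv,z):
    H=P[:,[0,1,3]].copy(); H[:,2]+=P[:,2]*z
    q=np.linalg.solve(H,[*uv,1]); return np.r_[q[:2]/q[2],z]
def tri(Ps,uvs):
    X=cv2.triangulatePoints(Ps[0],Ps[1],np.float64(uvs[0]),np.float64(uvs[1])).ravel(); X=X[:3]/X[3]
    e=[np.linalg.norm(proj(P,X)-u) for P,u in zip(Ps,uvs)]
    return X.round(4),np.round(e,1)
E
python3 - <<'E'
from h import *
P=cam("top"); S=cam("scene")
f=lambda uv,z: plane(P,uv,z).round(3)
print("tray", [f(u,.018) for u in [(279,191),(345,190),(350,272),(282,275)]])
print("nose",f((291,212),.042),"butt",f((325,258),.042))
for n,u in dict(bolts=(235,179),empty=(294,177),nuts=(343,177)).items(): print(n,f(u,.01))
print("wood",f((180,257),.045),"brush",f((176,149),.056))
# yellow, both views
for n,C in (("top",P),("scene",S)):
    im=cv2.imread(f"pics/{n}0.png"); h=cv2.cvtColor(im,cv2.COLOR_BGR2HSV)
    m=cv2.inRange(h,(20,150,120),(35,255,255)); b=dict(top=(280,190,352,280),scene=(258,202,358,302))[n]
    k=np.zeros_like(m);k[b[1]:b[3],b[0]:b[2]]=m[b[1]:b[3],b[0]:b[2]]
    ys,xs=np.nonzero(k); print(n,len(xs),xs.mean(),ys.mean(), cv2.minAreaRect(np.c_[xs,ys].astype(np.int32)))
    if n=="top": c=[(xs.mean(),ys.mean())]
    else: c.append((xs.mean(),ys.mean()))
print(tri([P,S],c))
s=manip.read_state(); print(R.from_rotvec(s["tcp_rot"]).as_matrix().round(3))
E
```

```text
tray [array([ 0.559, -0.304,  0.018]), array([ 0.563, -0.473,  0.018]), array([ 0.358, -0.476,  0.018]), array([ 0.351, -0.31 ,  0.018])]
nose [ 0.502 -0.331  0.042] butt [ 0.391 -0.411  0.042]
bolts [ 0.592 -0.192  0.01 ]
empty [ 0.598 -0.344  0.01 ]
nuts [ 0.599 -0.472  0.01 ]
wood [ 0.393 -0.067  0.045] brush [ 0.655 -0.047  0.056]
top 981 318.9051987767584 224.96126401630988 ((317.0, 230.5), (57.0, 32.0), 90.0)
scene 1042 316.1573896353167 233.6333973128599 ((312.41448974609375, 236.05845642089844), (34.51541519165039, 53.14808654785156), 25.906511306762695)
(array([ 0.4691, -0.3961,  0.0537]), array([0., 0.]))
[[-0.897  0.441  0.   ]
 [ 0.441  0.897  0.   ]
 [-0.     0.    -1.   ]]
```

```bash
python3 -m inch '[{"jaw":1,"offset":[-0.029,-0.039,0],"turn":[0,0,0]},{"jaw":1,"offset":[-0.029,-0.039,0],"turn":[0,0,0]},{"jaw":1,"offset":[-0.029,-0.039,0],"turn":[0,0,0]},{"jaw":1,"offset":[-0.029,-0.039,0],"turn":[0,0,0]},{"jaw":1,"offset":[-0.029,-0.039,0],"turn":[0,0,0]},{"jaw":1,"offset":[-0.029,-0.039,0],"turn":[0,0,0]},{"jaw":1,"offset":[-0.029,-0.039,0],"turn":[0,0,0]},{"jaw":1,"offset":[-0.029,-0.039,0],"turn":[0,0,0]}]'
python3 -c "
from h import *;s=manip.read_state();print(s['qpos'].round(2))"
```

```text
time: 1.7
tcp_pos: [0.3462, 0.1769, 0.2536]
tcp_rot: [0.71, 3.059, 0.001]
ft_force: [1.1, -0.8, 0.2]
opening: 0.997
gripper_force: 0.0
[ 0.27 -0.39  2.09 -0.    1.43 -0.85]
```

```bash
python3 -m inch '[{"jaw":1,"offset":[-0.029,-0.039,0],"turn":[0,0,0]},{"jaw":1,"offset":[-0.029,-0.039,0],"turn":[0,0,0]},{"jaw":1,"offset":[-0.029,-0.039,0],"turn":[0,0,0]},{"jaw":1,"offset":[-0.029,-0.039,0],"turn":[0,0,0]},{"jaw":1,"offset":[-0.029,-0.039,0],"turn":[0,0,0]},{"jaw":1,"offset":[-0.029,-0.039,0],"turn":[0,0,0]},{"jaw":1,"offset":[-0.029,-0.039,0],"turn":[0,0,0]},{"jaw":1,"offset":[-0.029,-0.039,0],"turn":[0,0,0]}]'
python3 -c "
from h import *;s=manip.read_state();print(s['qpos'].round(2))"
```

```text
time: 2.5
tcp_pos: [0.4169, -0.2061, 0.2537]
tcp_rot: [0.712, 3.059, -0.0]
ft_force: [0.3, 0.4, 0.1]
opening: 0.997
gripper_force: 0.0
[-0.63 -0.17  1.93  0.    1.39 -1.74]
```

```bash
python3 -m inch '[{"jaw":1,"offset":[-0.029,-0.039,0],"turn":[0,0,0]},{"jaw":1,"offset":[-0.029,-0.039,0],"turn":[0,0,0]},{"jaw":1,"offset":[-0.029,-0.039,0],"turn":[0,0,0]},{"jaw":1,"offset":[-0.029,-0.039,0],"turn":[0,0,-7.5]},{"jaw":1,"offset":[0,0,0],"turn":[0,0,-7.5]},{"jaw":1,"offset":[0,0,0],"turn":[0,0,-7.5]},{"jaw":1,"offset":[0,0,0],"turn":[0,0,-7.5]},{"jaw":1,"offset":[0,0,0],"turn":[0,0,-7.5]}]'
python3 - <<'E'
from h import *
import pickle
s=manip.read_state();print(s['qpos'].round(2),s['tcp_pos'],s['qvel'].round(3))
im=optics.read_camera("wrist");cv2.imwrite("pics/w1.png",im[:,:,::-1]);pickle.dump(s,open("w1.pkl","wb"))
cv2.imwrite("pics/w1b.png",cv2.resize(im[:,:,::-1],(800,600)))
for t in ("scanner","scanner_tray","bin_empty_label"): print(t,[(np.round(d["bbox"]).tolist(),round(d["p"],2)) for d in models.search_frame("wrist",t)][:3])
E
```

```text
time: 3.3
tcp_pos: [0.4521, -0.3952, 0.2531]
tcp_rot: [0.318, -3.125, -0.001]
ft_force: [0.1, 1.1, -0.1]
opening: 1.0
gripper_force: 0.0
[-0.85  0.16  1.59  0.    1.39 -2.62] [ 0.45207628 -0.39516966  0.25306229] [ 0.005 -0.007  0.004  0.     0.    -1.299]
scanner [([213.0, 102.0, 312.0, 246.0], 0.94), ([233.0, 269.0, 323.0, 334.0], 0.63)]
scanner_tray [([189.0, 74.0, 352.0, 260.0], 0.95), ([482.0, 158.0, 512.0, 206.0], 0.51)]
bin_empty_label [([206.0, 100.0, 314.0, 247.0], 0.7), ([233.0, 268.0, 325.0, 334.0], 0.69)]
```

View pics/w1b.png

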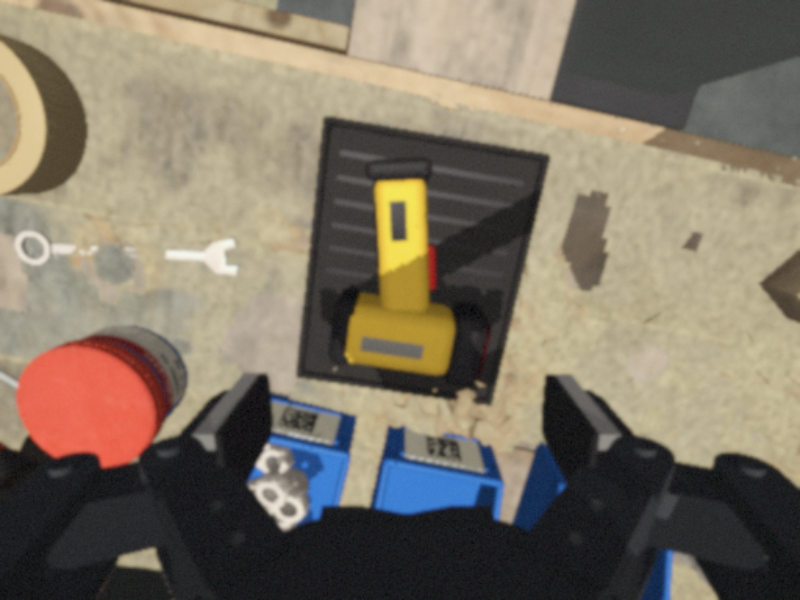

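The wrist view has the handle running almost straight up the picture, from (398,185) to (403,310) in the 800x600 copy. The red trigger is at (432,268), the nose points right at (480,340), and the codes of nuts and empty are at (300,418) and (443,448). The arm was still turning during this shot, so I'll retake it settled and again from a lower pose.

```bash
python3 -m inch '[{"jaw":1,"offset":[0,0,0],"turn":[0,0,0]},{"jaw":1,"offset":[0,0,0],"turn":[0,0,0]}]'
cat > shot.py <<'E'
from h import *
import pickle,sys
n=sys.argv[1]
s=manip.read_state();print(s['qpos'].round(3),np.abs(s['qvel']).max().round(3))
im=optics.read_camera("wrist");cv2.imwrite(f"pics/{n}.png",im[:,:,::-1]);pickle.dump(s,open(n+".pkl","wb"))
E
python3 shot.py w2
python3 -m inch '[{"jaw":1,"offset":[0.045,0,0],"turn":[0,0,0]},{"jaw":1,"offset":[0.045,0,0],"turn":[0,0,0]},{"jaw":1,"offset":[0,0,0],"turn":[0,0,0]},{"jaw":1,"offset":[0,0,0],"turn":[0,0,0]},{"jaw":1,"offset":[0,0,0],"turn":[0,0,0]}]'
python3 shot.py w3
python3 - <<'E'
from h import *
import pickle
o=[]
for n in("w2","w3"):
    im=cv2.imread(f"pics/{n}.png"); o.append(im[60:384,110:400])
cv2.imwrite("pics/w23.png",cv2.resize(np.hstack(o),None,fx=1.37,fy=1.37,interpolation=cv2.INTER_CUBIC))
E
```

```text
time: 3.7
tcp_pos: [0.4522, -0.3949, 0.2534]
tcp_rot: [-0.308, 3.126, -0.0]
ft_force: [1.1, 0.2, -0.2]
opening: 1.002
gripper_force: 0.0
[-0.849  0.162  1.593 -0.     1.386 -2.616] 0.008
time: 4.25
tcp_pos: [0.3797, -0.4016, 0.2533]
tcp_rot: [0.264, -3.113, 0.019]
ft_force: [1.0, 0.7, -0.2]
opening: 0.999
gripper_force: 0.0
[-0.944  0.049  1.716 -0.022  1.375 -2.68 ] 0.008
```

View pics/w23.png

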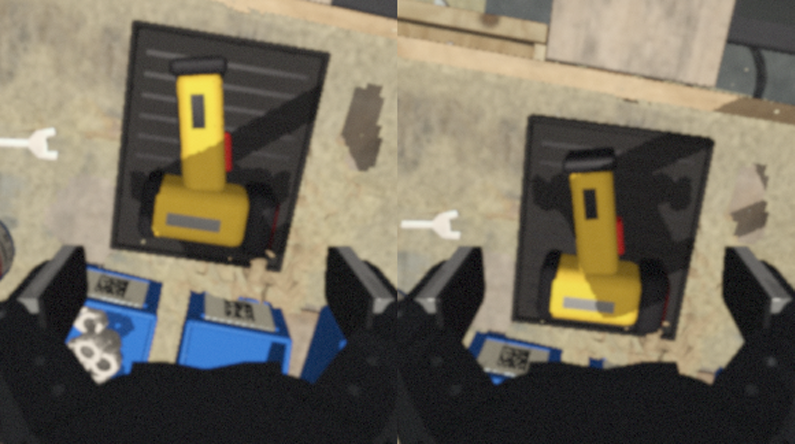

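In both halves the scanner, trigger and tray corners are clear. The empty bin's code shows only in the left half, at (238,311), and the nuts code shows in both, at (114,288) and (514,358). Next I triangulate.

```bash
python3 - <<'E'
from h import *
import pickle
A,B=[cam("wrist",pickle.load(open(n+".pkl","rb"))) for n in("w2","w3")]
S,T=cam("scene"),cam("top")
a=lambda x,y:(110+x/1.37,60+y/1.37)
b=lambda x,y:(110+(x-397)/1.37,60+y/1.37)
for n,p,q in [("hstick",(198,111),(590,204)),("headstick",(193,222),(589,305)),("trig",(228,150),(620,237)),
 ("t1",(134,22),(528,116)),("t2",(328,54),(713,141)),("t3",(278,270),(674,338)),("t4",(112,248),(514,322)),("nutlab",(114,288),(514,358)),
 ("buttcornL",(177,76),(570,174)),("buttcornR",(222,72),(614,168))]:
    print(n,*tri([A,B],[a(*p),b(*q)]))
for z in (.033,.036,.039): print("emptylab",plane(A,a(238,311),z).round(4),proj(S,plane(A,a(238,311),z)).round(1),proj(T,plane(A,a(238,311),z)).round(1))
e=[plane(A,a(*p),.057) for p in[(204,297),(275,301)]];print("label top corners",e)
# handle axis from the yellow mask in w2, at z=.059 top face
im=cv2.imread("pics/w2.png");m=cv2.inRange(cv2.cvtColor(im,cv2.COLOR_BGR2HSV),(20,140,110),(35,255,255))
P=[]
for r in range(120,188,3):
    xs=np.nonzero(m[r,225:285])[0]+225
    if len(xs): P.append((xs.min(),xs.max(),r))
P=np.array(P);print(P.tolist())
for k in(0,-1): print([plane(A,(P[k][j],P[k][2]),.059).round(4) for j in(0,1)])
im=cv2.imread("pics/scene0.png")[120:310,240:420];cv2.imwrite("pics/sc.png",cv2.resize(im,None,fx=3.1,fy=3.1,interpolation=cv2.INTER_CUBIC))
E
```

```text
hstick [ 0.4168 -0.4067  0.0607] [0.1 0.1]
headstick [ 0.5058 -0.3932  0.0674] [0.4 0.4]
trig [ 0.4433 -0.3766  0.0559] [0.2 0.2]
t1 [ 0.3591 -0.474   0.016 ] [0.3 0.3]
t2 [ 0.3523 -0.3076  0.0209] [0.3 0.2]
t3 [ 0.5585 -0.2983  0.0183] [0.7 0.6]
t4 [ 0.5618 -0.4616  0.0284] [0.5 0.5]
nutlab [ 0.6052 -0.4557  0.0262] [0.6 0.6]
buttcornL [ 0.3939 -0.4271  0.0622] [0.3 0.3]
buttcornR [ 0.3843 -0.3932  0.056 ] [1.  0.9]
emptylab [ 0.6023 -0.3313  0.033 ] [311.  190.3] [290.1 173.2]
emptylab [ 0.6004 -0.332   0.036 ] [311.1 190.1] [290.5 173.6]
emptylab [ 0.5985 -0.3326  0.039 ] [311.2 189.9] [290.9 174. ]
label top corners [array([ 0.57893971, -0.36985652,  0.057     ]), array([ 0.57041994, -0.30605324,  0.057     ])]
[[239, 271, 120], [239, 271, 123], [239, 272, 126], [239, 272, 129], [240, 272, 132], [240, 272, 135], [240, 272, 138], [240, 272, 141], [241, 272, 144], [241, 272, 147], [241, 272, 150], [241, 272, 153], [241, 272, 156], [241, 272, 159], [242, 272, 162], [242, 272, 165], [242, 272, 168], [242, 272, 171], [242, 272, 174], [243, 272, 177], [243, 272, 180], [243, 272, 183], [243, 273, 186]]
[array([ 0.3986, -0.427 ,  0.059 ]), array([ 0.392 , -0.3939,  0.059 ])]
[array([ 0.4684, -0.41  ,  0.059 ]), array([ 0.4618, -0.377 ,  0.059 ])]
```

View pics/sc.png

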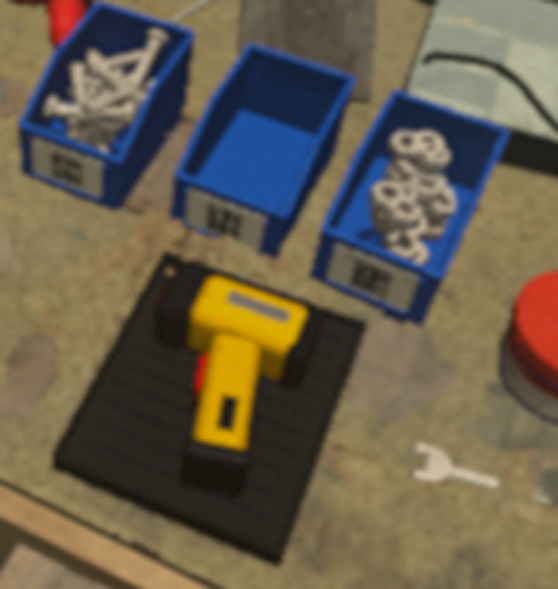

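```bash
cat >> h.py <<'E'
def Rdown(yaw):  # tool down, tool y at yaw deg
    c,s=np.cos(np.radians(yaw)),np.sin(np.radians(yaw)); y=np.array([c,s,0]);z=np.array([0,0,-1.]);return np.c_[np.cross(y,z),y,z]
def go(pos,Rg):
    s=manip.read_state();Rc=R.from_rotvec(s["tcp_rot"]).as_matrix()
    print("t",s["time"],"q",s["qpos"].round(2),"turn",np.degrees(R.from_matrix(Rc.T@Rg).as_rotvec()).round(2),"off before turn",(Rc.T@(pos-s["tcp_pos"])).round(4),"off after turn",(Rg.T@(pos-s["tcp_pos"])).round(4))
E
python3 - <<'E'
from h import *
import pickle
A=cam("wrist",pickle.load(open("w2.pkl","rb")));S=cam("scene");T=cam("top")
a=lambda x,y:(110+x/1.37,60+y/1.37)
sc=lambda x,y:(240+x/3.1,120+y/3.1)
print("empty",*tri([A,S],[a(238,311),sc(224,222)]))
print("nuts",*tri([A,S],[a(114,288),sc(371,273)]))
print("empty card low corners",[plane(A,a(*p),.015).round(4) for p in[(204,297),(269,303)]], "nuts low",[plane(A,a(*p),.015).round(4) for p in[(88,272),(148,281)]])
for n,l in dict(bolts=[(35,137),(105,163)],empty=[(187,190),(268,218)],nuts=[(330,247),(418,280)]).items(): print(n,[plane(S,sc(*p),.057).round(4) for p in l])
go(np.array([.449,-.397,.15]),Rdown(102.5))
E
```

```text
empty [ 0.6087 -0.3316  0.023 ] [1.8 0.7]
nuts [ 0.6048 -0.4565  0.03  ] [2.1 0.8]
empty card low corners [array([ 0.6045, -0.3649,  0.015 ]), array([ 0.5983, -0.2981,  0.015 ])] nuts low [array([ 0.5994, -0.4844,  0.015 ]), array([ 0.5976, -0.4239,  0.015 ])]
bolts [array([ 0.593 , -0.1632,  0.057 ]), array([ 0.593 , -0.2295,  0.057 ])]
empty [array([ 0.5966, -0.3019,  0.057 ]), array([ 0.5987, -0.3707,  0.057 ])]
nuts [array([ 0.5928, -0.4237,  0.057 ]), array([ 0.5926, -0.4926,  0.057 ])]
t 4.3 q [-0.94  0.05  1.72 -0.02  1.38 -2.68] turn [-0.58 -1.1  -2.77] off before turn [-0.0709 -0.0061  0.102 ] off after turn [-0.0685 -0.0105  0.1032]
```

```bash
python3 -m inch '[{"jaw":1,"offset":[-0.035,-0.003,0.03],"turn":[0,0,0]},{"jaw":1,"offset":[-0.036,-0.003,0.03],"turn":[0,0,0]},{"jaw":1,"offset":[0,0,0.02],"turn":[0,0,0]},{"jaw":1,"offset":[0,0,0.02],"turn":[-0.6,-1.1,-2.7]},{"jaw":1,"offset":[0,0,0],"turn":[0,0,0]},{"jaw":1,"offset":[0,0,0],"turn":[0,0,0]}]'
python3 - <<'E'
from h import *
go(np.array([.449,-.397,.047]),Rdown(102.5))
E
```

```text
time: 4.9
tcp_pos: [0.4486, -0.3966, 0.1516]
tcp_rot: [0.338, -3.122, -0.002]
ft_force: [0.6, 0.3, -0.1]
opening: 1.002
gripper_force: 0.0
t 4.9 q [-0.86  0.25  1.69 -0.    1.2  -2.64] turn [ 0.09 -0.07 -0.15] off before turn [-0.0005 -0.0006  0.1046] off after turn [-0.0003 -0.0005  0.1046]
```

```bash
python3 -m inch '[{"jaw":1,"offset":[0,0,0.03],"turn":[0,0,0]},{"jaw":1,"offset":[0,0,0.03],"turn":[0,0,0]},{"jaw":1,"offset":[0,0,0.02],"turn":[0,0,0]},{"jaw":1,"offset":[0,0,0.015],"turn":[0,0,0]},{"jaw":1,"offset":[0,0,0.009],"turn":[0,0,0]},{"jaw":1,"offset":[0,0,0],"turn":[0,0,0]},{"jaw":1,"offset":[0,0,0],"turn":[0,0,0]}]'
python3 shot.py w4
```

```text
time: 5.6
tcp_pos: [0.4488, -0.3974, 0.0488]
tcp_rot: [-0.339, 3.123, -0.001]
ft_force: [-1.1, 0.0, 0.2]
opening: 1.001
gripper_force: 0.0
[-0.856  0.386  1.736 -0.     1.019 -2.643] 0.009
```

View pics/w4.png

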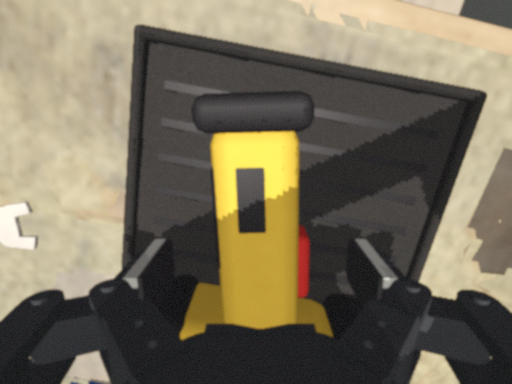

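The handle sits between the open fingers at columns 215–300, with the fingertips at (150,260) and (375,260). The trigger at (303,262) is level with them, so I close.

```bash
python3 -m inch '[{"jaw":0,"offset":[0,0,0],"turn":[0,0,0]},{"jaw":0,"offset":[0,0,0],"turn":[0,0,0]},{"jaw":0,"offset":[0,0,0],"turn":[0,0,0]},{"jaw":0,"offset":[0,0,0],"turn":[0,0,0]},{"jaw":0,"offset":[0,0,0],"turn":[0,0,0]},{"jaw":0,"offset":[0,0,0],"turn":[0,0,0]},{"jaw":0,"offset":[0,0,0],"turn":[0,0,0]},{"jaw":0,"offset":[0,0,0],"turn":[0,0,0]}]'
python3 -m inch '[{"jaw":0,"offset":[0,0,-0.01],"turn":[0,0,0]},{"jaw":0,"offset":[0,0,-0.02],"turn":[0,0,0]},{"jaw":0,"offset":[0,0,-0.03],"turn":[0,0,0]},{"jaw":0,"offset":[0,0,-0.03],"turn":[0,0,0]},{"jaw":0,"offset":[0,0,-0.03],"turn":[0,0,0]},{"jaw":0,"offset":[0,0,0],"turn":[0,0,0]},{"jaw":0,"offset":[0,0,0],"turn":[0,0,0]}]'
python3 shot.py w5
```

```text
time: 6.45
tcp_pos: [0.4486, -0.3973, 0.0485]
tcp_rot: [-0.339, 3.123, -0.001]
ft_force: [0.0, 0.2, 4.8]
opening: 0.414
gripper_force: 61.2
time: 7.15
tcp_pos: [0.4481, -0.3965, 0.1674]
tcp_rot: [0.339, -3.122, -0.002]
ft_force: [0.2, -0.1, -3.0]
opening: 0.411
gripper_force: 60.4
[-0.856  0.232  1.679 -0.     1.231 -2.643] 0.034
```

View pics/w5.png

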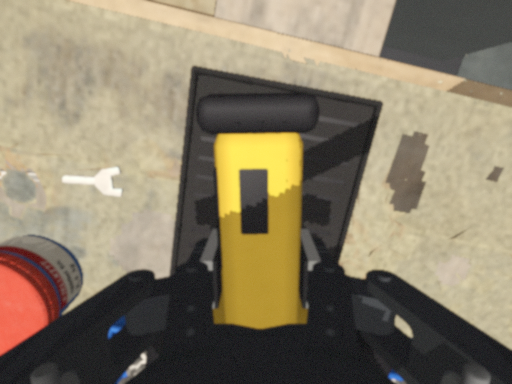

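The grip held: opening 0.411 (about 35 mm), so the trigger is flush, and the scanner hangs level. Working out the scan pose with a 15° nose-down pitch, so it clears the tray lip.

```bash
cat >> h.py <<'E'
Rst=np.c_[np.cross([.98,.2,0],[0,0,-1]),[.98,.2,0],[0,0,-1.]]; Rst/=np.linalg.norm(Rst,axis=0)
pst=np.array([-.005,.006,.0306])
def scanpose(lab,yaw=2,pitch=15,d=.11):
    Rs=R.from_euler("ZY",[yaw,pitch],degrees=True).as_matrix()
    w=lab-Rs[:,0]*d
    return w+Rs@(pst-[.066,-.047,.024]),Rs@Rst
def look(lab,yawb=2):
    s=manip.read_state();Rt=R.from_rotvec(s["tcp_rot"]).as_matrix();Rs=Rt@Rst.T
    w=s["tcp_pos"]+Rs@(np.array([.066,-.047,.024])-pst)
    print("window",w.round(4),"label in window",(Rs.T@(lab-w)).round(4),"sc x",Rs[:,0].round(3))
E
python3 - <<'E'
from h import *
import pickle
A=cam("wrist",pickle.load(open("w5.pkl","rb")));s=pickle.load(open("w5.pkl","rb"))
p=plane(A,(258,132),.1778);print("butt edge in tool",R.from_rotvec(s["tcp_rot"]).as_matrix().T@(p-s["tcp_pos"]))
lab=np.array([.600,-.333,.036]);look(lab)
pos,Rg=scanpose(lab);print(pos)
go(pos,Rg)
c=R.from_rotvec(s["tcp_rot"]).as_matrix().T; print(c@[-.018,.117,0])
E
```

```text
butt edge in tool [ 6.00372459e-02  5.78268850e-05 -1.04045845e-02]
window [ 0.4994 -0.324   0.1594] label in window [-0.0109 -0.1008 -0.1231] sc x [-0.015  1.     0.003]
[ 0.42513142 -0.28607424  0.08922136]
t 7.2 q [-0.86  0.23  1.68 -0.    1.23 -2.64] turn [ 9.36 13.53 88.34] off before turn [-0.0019  0.1117  0.0771] off after turn [0.1078 0.024  0.0789]
[-0.00753882  0.11813616  0.00012187]
```

```bash
python3 -m inch '[{"jaw":0,"offset":[0,0.037,0],"turn":[0,0,0]},{"jaw":0,"offset":[0,0.037,0],"turn":[0,0,0]},{"jaw":0,"offset":[0,0.037,0],"turn":[0,0,0]},{"jaw":0,"offset":[0,0,0],"turn":[0,0,8]},{"jaw":0,"offset":[0,0,0],"turn":[0,0,8]},{"jaw":0,"offset":[0,0,0],"turn":[0,0,8]},{"jaw":0,"offset":[0,0,0],"turn":[0,0,8]},{"jaw":0,"offset":[0,0,0],"turn":[0,0,8]}]'
python3 -m inch '[{"jaw":0,"offset":[0,0,0],"turn":[0,0,8]},{"jaw":0,"offset":[0,0,0],"turn":[0,0,8]},{"jaw":0,"offset":[0,0,0],"turn":[0,0,8]},{"jaw":0,"offset":[0,0,0],"turn":[0,0,8]},{"jaw":0,"offset":[0,0,0],"turn":[0,0,8]},{"jaw":0,"offset":[0,0,0],"turn":[0,0,8]},{"jaw":0,"offset":[0,0,0],"turn":[0,0,0]},{"jaw":0,"offset":[0,0,0],"turn":[0,0,0]}]'
python3 - <<'E'
from h import *
lab=np.array([.600,-.333,.036]);look(lab)
go(*scanpose(lab))
E
```

```text
time: 8.0
tcp_pos: [0.4231, -0.287, 0.165]
tcp_rot: [-0.757, -3.044, -0.005]
ft_force: [-1.3, -0.1, -3.4]
opening: 0.414
gripper_force: 61.3
time: 8.8
tcp_pos: [0.4236, -0.2875, 0.166]
tcp_rot: [-1.918, -2.482, -0.001]
ft_force: [1.0, 0.5, -2.6]
opening: 0.412
gripper_force: 61.2
window [ 0.4973 -0.3366  0.159 ] label in window [ 0.1031 -0.0023 -0.1227] sc x [ 0.999  0.054 -0.003]
t 8.8 q [-0.75  0.04  1.9   0.    1.21 -1.01] turn [14.54  2.92  1.09] off before turn [0.0007 0.002  0.0768] off after turn [-0.0029  0.0213  0.0737]
```

```bash
python3 -m inch '[{"jaw":0,"offset":[0,0,0],"turn":[7.3,1.5,0.5]},{"jaw":0,"offset":[0,0,0],"turn":[7.3,1.5,0.5]},{"jaw":0,"offset":[-0.001,0.007,0.02],"turn":[0,0,0]},{"jaw":0,"offset":[-0.001,0.007,0.02],"turn":[0,0,0]},{"jaw":0,"offset":[-0.001,0.007,0.02],"turn":[0,0,0]},{"jaw":0,"offset":[0,0,0.014],"turn":[0,0,0]},{"jaw":0,"offset":[0,0,0],"turn":[0,0,0]},{"jaw":0,"offset":[0,0,0],"turn":[0,0,0]}]'
python3 - <<'E'
from h import *
lab=np.array([.600,-.333,.036]);look(lab)
go(*scanpose(lab))
a=optics.read_camera("scene")[100:270,220:420];b=optics.read_camera("top")[90:260,230:380]
v=np.hstack([a,b])[:,:,::-1];cv2.imwrite("pics/scan.png",cv2.resize(v,None,fx=2.28,fy=2.28,interpolation=cv2.INTER_CUBIC))
E
```

```text
time: 9.6
tcp_pos: [0.4256, -0.2872, 0.0909]
tcp_rot: [-1.817, -2.302, 0.249]
ft_force: [-1.1, -0.1, -2.3]
opening: 0.412
gripper_force: 61.3
window [ 0.4942 -0.338   0.0662] label in window [ 0.1101  0.0015 -0.0018] sc x [ 0.966  0.032 -0.258]
t 9.6 q [-0.65  0.3   1.78 -0.17  1.27 -0.81] turn [ 0.03  0.01 -0.1 ] off before turn [0.0011 0.0003 0.0017] off after turn [0.0011 0.0003 0.0017]
```

View pics/scan.png

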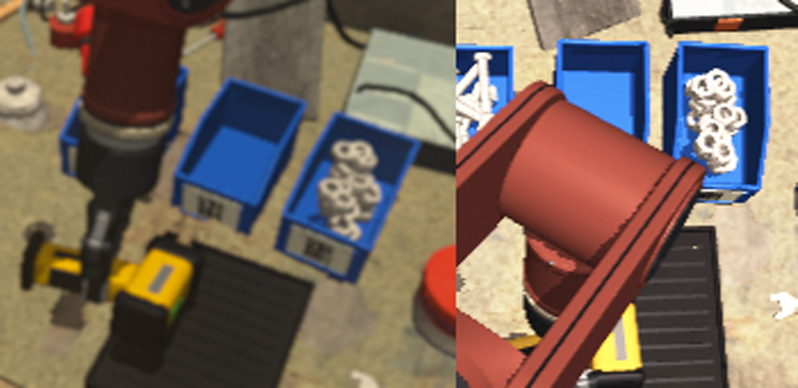

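The scanner's nose is turned to the empty bin's code at (212,207), with the head at (160,290), a green LED lit and the bins unmoved. I hold 2.4 s and cross-check the aim.

```bash
Z='skip'; python3 -m inch '[{"jaw":0,"offset":[0,0,0],"turn":[0,0,0]},{"jaw":0,"offset":[0,0,0],"turn":[0,0,0]},{"jaw":0,"offset":[0,0,0],"turn":[0,0,0]},{"jaw":0,"offset":[0,0,0],"turn":[0,0,0]},{"jaw":0,"offset":[0,0,0],"turn":[0,0,0]},{"jaw":0,"offset":[0,0,0],"turn":[0,0,0]},{"jaw":0,"offset":[0,0,0],"turn":[0,0,0]},{"jaw":0,"offset":[0,0,0],"turn":[0,0,0]}]' >/dev/null
python3 -m inch '[{"jaw":0,"offset":[0,0,0],"turn":[0,0,0]},{"jaw":0,"offset":[0,0,0],"turn":[0,0,0]},{"jaw":0,"offset":[0,0,0],"turn":[0,0,0]},{"jaw":0,"offset":[0,0,0],"turn":[0,0,0]},{"jaw":0,"offset":[0,0,0],"turn":[0,0,0]},{"jaw":0,"offset":[0,0,0],"turn":[0,0,0]},{"jaw":0,"offset":[0,0,0],"turn":[0,0,0]},{"jaw":0,"offset":[0,0,0],"turn":[0,0,0]}]' >/dev/null
python3 -m inch '[{"jaw":0,"offset":[0,0,0],"turn":[0,0,0]},{"jaw":0,"offset":[0,0,0],"turn":[0,0,0]},{"jaw":0,"offset":[0,0,0],"turn":[0,0,0]},{"jaw":0,"offset":[0,0,0],"turn":[0,0,0]},{"jaw":0,"offset":[0,0,0],"turn":[0,0,0]},{"jaw":0,"offset":[0,0,0],"turn":[0,0,0]},{"jaw":0,"offset":[0,0,0],"turn":[0,0,0]},{"jaw":0,"offset":[0,0,0],"turn":[0,0,0]}]'
python3 - <<'E'
from h import *
import pickle
lab=np.array([.600,-.333,.036]);look(lab);print(proj(cam("scene"),lab))
s4=pickle.load(open("w4.pkl","rb"));s=manip.read_state()
M=lambda s:R.from_rotvec(s["tcp_rot"]).as_matrix()
t=M(s4).T@([.5058,-.3932,.0674]-s4["tcp_pos"]);w=M(s)@t+s["tcp_pos"]
print("sticker in scanner",Rst@t+pst,"pred scene px",proj(cam("scene"),w),"seen 294.6 221.9")
E
```

```text
time: 12.1
tcp_pos: [0.4258, -0.2871, 0.0908]
tcp_rot: [-1.818, -2.301, 0.249]
ft_force: [-0.2, 0.8, -3.0]
opening: 0.415
gripper_force: 61.3
window [ 0.4944 -0.338   0.0662] label in window [ 0.1099  0.0015 -0.0019] sc x [ 0.966  0.031 -0.258]
[311.42109008 190.35921175]
sticker in scanner [-0.00166066 -0.05102861  0.04913484] pred scene px [289.89695379 220.50036714] seen 294.6 221.9
```

```bash
python3 - <<'E'
from h import *
im=optics.read_camera("scene")[170:280,220:340,::-1].copy();P=cam("scene")
v=cv2.resize(im,None,fx=5,fy=5,interpolation=cv2.INTER_CUBIC)
s=manip.read_state();Rs=R.from_rotvec(s["tcp_rot"]).as_matrix()@Rst.T
for p,c in [((.066,-.047,.024),(0,0,255)),((0,-.047,.048),(255,0,255)),((.176,-.047,.024),(255,255,0)),((-.05,-.047,.048),(0,255,0)),((-.0249,.1033,.024),(255,0,0))]:
    u=proj(P,s["tcp_pos"]+Rs@(np.array(p)-pst));q=((u-[220,170]+.5)*5).astype(int);print(q);cv2.circle(v,q.tolist(),4,c,2)
cv2.imwrite("pics/z.png",v)
E
```

```text
[388 214]
[344 251]
[463 102]
[298 318]
[  1 203]
```

View pics/z.png

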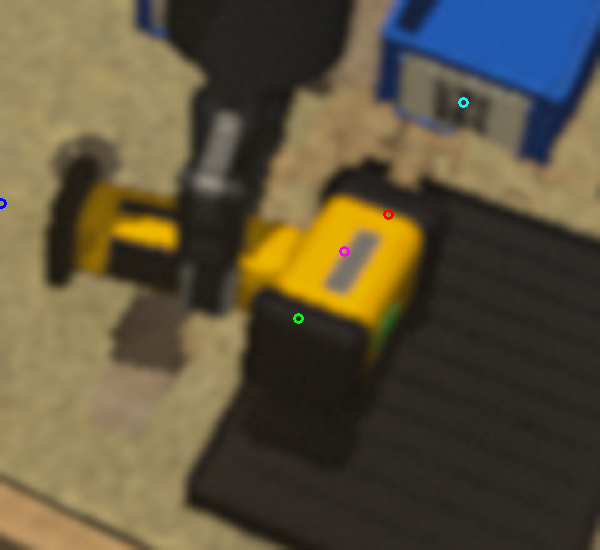

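In the zoom the code overlay falls on the code at (462,104). The head sticker sits about 5 mm right of and below its prediction, so the aim is inside the tolerance, with a green LED on. As cheap insurance I nudge about 5 mm left and 3 mm up, hold 1.6 s more, then lift.

```bash
python3 -m inch '[{"jaw":0,"offset":[0.005,0,-0.003],"turn":[0,0,0]},{"jaw":0,"offset":[0,0,0],"turn":[0,0,0]},{"jaw":0,"offset":[0,0,0],"turn":[0,0,0]},{"jaw":0,"offset":[0,0,0],"turn":[0,0,0]},{"jaw":0,"offset":[0,0,0],"turn":[0,0,0]},{"jaw":0,"offset":[0,0,0],"turn":[0,0,0]},{"jaw":0,"offset":[0,0,0],"turn":[0,0,0]},{"jaw":0,"offset":[0,0,0],"turn":[0,0,0]}]' >/dev/null
python3 -m inch '[{"jaw":0,"offset":[0,0,0],"turn":[0,0,0]},{"jaw":0,"offset":[0,0,0],"turn":[0,0,0]},{"jaw":0,"offset":[0,0,0],"turn":[0,0,0]},{"jaw":0,"offset":[0,0,0],"turn":[0,0,0]},{"jaw":0,"offset":[0,0,0],"turn":[0,0,0]},{"jaw":0,"offset":[0,0,0],"turn":[0,0,0]},{"jaw":0,"offset":[0,0,0],"turn":[0,0,0]},{"jaw":0,"offset":[0,0,0],"turn":[0,0,0]}]'
python3 -m inch '[{"jaw":0,"offset":[0,-0.007,-0.02],"turn":[0,0,0]},{"jaw":0,"offset":[0,-0.007,-0.025],"turn":[0,0,0]},{"jaw":0,"offset":[0,-0.007,-0.03],"turn":[0,0,0]},{"jaw":0,"offset":[0,0,0],"turn":[-7.3,-1.5,-0.5]},{"jaw":0,"offset":[0,0,0],"turn":[-7.3,-1.5,-0.5]},{"jaw":0,"offset":[0,0,0],"turn":[0,0,0]},{"jaw":0,"offset":[0,0,0],"turn":[0,0,0]}]'
python3 - <<'E'
from h import *
go(np.array([.4486,-.3973,.160]),Rdown(102.4))
E
```

```text
time: 13.75
tcp_pos: [0.4254, -0.2822, 0.0939]
tcp_rot: [-1.818, -2.301, 0.249]
ft_force: [0.1, 0.7, -2.6]
opening: 0.412
gripper_force: 61.3
time: 14.45
tcp_pos: [0.4242, -0.2865, 0.172]
tcp_rot: [-1.926, -2.478, 0.002]
ft_force: [-0.6, 0.7, -2.3]
opening: 0.418
gripper_force: 61.5
t 14.45 q [-0.75  0.03  1.9  -0.    1.22 -1.  ] turn [-7.00e-02 -1.90e-01 -8.81e+01] off before turn [-0.1134 -0.0037  0.0118] off after turn [-0.     -0.1134  0.012 ]
```

Turn back 88.1° (11 × -8), then go above the tray.

```bash
python3 -m inch '[{"jaw":0,"offset":[0,0,0],"turn":[0,0,-8]},{"jaw":0,"offset":[0,0,0],"turn":[0,0,-8]},{"jaw":0,"offset":[0,0,0],"turn":[0,0,-8]},{"jaw":0,"offset":[0,0,0],"turn":[0,0,-8]},{"jaw":0,"offset":[0,0,0],"turn":[0,0,-8]},{"jaw":0,"offset":[0,0,0],"turn":[0,0,-8]},{"jaw":0,"offset":[0,0,0],"turn":[0,0,-8]},{"jaw":0,"offset":[0,0,0],"turn":[0,0,-8]}]' >/dev/null
python3 -m inch '[{"jaw":0,"offset":[0,0,0],"turn":[0,0,-8]},{"jaw":0,"offset":[0,0,0],"turn":[0,0,-8]},{"jaw":0,"offset":[0,0,0],"turn":[0,0,-8]},{"jaw":0,"offset":[0,-0.038,0],"turn":[0,0,0]},{"jaw":0,"offset":[0,-0.038,0],"turn":[0,0,0]},{"jaw":0,"offset":[0,-0.037,0],"turn":[0,0,0]},{"jaw":0,"offset":[0,0,0],"turn":[0,0,0]},{"jaw":0,"offset":[0,0,0],"turn":[0,0,0]}]'
python3 - <<'E'
from h import *
go(np.array([.4486,-.3973,.0505]),R.from_rotvec([-.339,3.123,-.001]).as_matrix())
E
```

```text
time: 16.05
tcp_pos: [0.4496, -0.397, 0.1705]
tcp_rot: [0.338, -3.12, -0.005]
ft_force: [0.4, 0.1, -2.8]
opening: 0.412
gripper_force: 61.8
t 16.05 q [-0.85  0.23  1.67 -0.    1.24 -2.64] turn [ 0.22 -0.19 -0.03] off before turn [ 0.0007 -0.0005  0.12  ] off after turn [ 0.001 -0.     0.12 ]
```

```bash
python3 -m inch '[{"jaw":0,"offset":[0.001,0,0.03],"turn":[0.2,-0.2,0]},{"jaw":0,"offset":[0,0,0.03],"turn":[0,0,0]},{"jaw":0,"offset":[0,0,0.025],"turn":[0,0,0]},{"jaw":0,"offset":[0,0,0.018],"turn":[0,0,0]},{"jaw":0,"offset":[0,0,0.01],"turn":[0,0,0]},{"jaw":0,"offset":[0,0,0.004],"turn":[0,0,0]},{"jaw":0,"offset":[0,0,0.002],"turn":[0,0,0]},{"jaw":0,"offset":[0,0,0],"turn":[0,0,0]}]'
python3 -m inch '[{"jaw":0,"offset":[0,0,0.001],"turn":[0,0,0]},{"jaw":0,"offset":[0,0,0.001],"turn":[0,0,0]},{"jaw":0,"offset":[0,0,0],"turn":[0,0,0]},{"jaw":0,"offset":[0,0,0],"turn":[0,0,0]}]'
```

```text
time: 16.85
tcp_pos: [0.4492, -0.3974, 0.0535]
tcp_rot: [-0.339, 3.119, -0.005]
ft_force: [-0.5, -0.6, -2.2]
opening: 0.412
gripper_force: 61.9
time: 17.25
tcp_pos: [0.4486, -0.3972, 0.0509]
tcp_rot: [-0.339, 3.12, -0.004]
ft_force: [-0.4, 0.7, -3.9]
opening: 0.413
gripper_force: 61.9
```

```bash
python3 -m inch '[{"jaw":0,"offset":[0,0,0.001],"turn":[0,0,0]},{"jaw":0,"offset":[0,0,0],"turn":[0,0,0]},{"jaw":0,"offset":[0,0,0],"turn":[0,0,0]}]'
python3 -m inch '[{"jaw":0,"offset":[0,0,0.001],"turn":[0,0,0]},{"jaw":0,"offset":[0,0,0],"turn":[0,0,0]},{"jaw":0,"offset":[0,0,0],"turn":[0,0,0]}]'
```

```text
time: 17.55
tcp_pos: [0.4486, -0.3971, 0.0495]
tcp_rot: [-0.339, 3.12, -0.003]
ft_force: [0.3, 0.6, -2.2]
opening: 0.416
gripper_force: 61.9
time: 17.85
tcp_pos: [0.4486, -0.3971, 0.0486]
tcp_rot: [-0.339, 3.12, -0.003]
ft_force: [0.4, -0.1, -3.2]
opening: 0.414
gripper_force: 61.8
```

```bash
python3 -m inch '[{"jaw":0,"offset":[0,0,0.001],"turn":[0,0,0]},{"jaw":0,"offset":[0,0,0],"turn":[0,0,0]},{"jaw":0,"offset":[0,0,0],"turn":[0,0,0]}]'
python3 -m inch '[{"jaw":0,"offset":[0,0,0.001],"turn":[0,0,0]},{"jaw":0,"offset":[0,0,0],"turn":[0,0,0]},{"jaw":0,"offset":[0,0,0],"turn":[0,0,0]}]'
```

```text
time: 18.15
tcp_pos: [0.4487, -0.3972, 0.0485]
tcp_rot: [-0.339, 3.12, -0.003]
ft_force: [-2.6, 2.6, 6.4]
opening: 0.411
gripper_force: 62.9
time: 18.45
tcp_pos: [0.4487, -0.3972, 0.0485]
tcp_rot: [-0.339, 3.12, -0.003]
ft_force: [-6.0, 3.9, 13.4]
opening: 0.411
gripper_force: 63.7
```

Contact with the tray floor at the pick-up height (13 N). Back off 1 mm, open, and rise straight up.

```bash
python3 -m inch '[{"jaw":0,"offset":[0,0,-0.001],"turn":[0,0,0]},{"jaw":0.55,"offset":[0,0,0],"turn":[0,0,0]},{"jaw":0.7,"offset":[0,0,0],"turn":[0,0,0]},{"jaw":1,"offset":[0,0,0],"turn":[0,0,0]},{"jaw":1,"offset":[0,0,0],"turn":[0,0,0]},{"jaw":1,"offset":[0,0,0],"turn":[0,0,0]},{"jaw":1,"offset":[0,0,0],"turn":[0,0,0]},{"jaw":1,"offset":[0,0,0],"turn":[0,0,0]}]'
python3 -m inch '[{"jaw":1,"offset":[0,0,-0.02],"turn":[0,0,0]},{"jaw":1,"offset":[0,0,-0.04],"turn":[0,0,0]},{"jaw":1,"offset":[0,0,-0.045],"turn":[0,0,0]},{"jaw":1,"offset":[0,0,-0.045],"turn":[0,0,0]},{"jaw":1,"offset":[0,0,-0.045],"turn":[0,0,0]},{"jaw":1,"offset":[0,0,0],"turn":[0,0,0]},{"jaw":1,"offset":[0,0,0],"turn":[0,0,0]}]'
python3 shot.py w6
python3 - <<'E'
import cv2,numpy as np
from workcell import optics
a=cv2.imread("pics/w6.png")[40:384,60:460]; b=optics.read_camera("scene")[100:310,220:420,::-1]
b=cv2.resize(b,(328,344)); cv2.imwrite("pics/f.png",np.hstack([a,b]))
E
```

```text
time: 19.25
tcp_pos: [0.4486, -0.3971, 0.0476]
tcp_rot: [-0.339, 3.12, -0.003]
ft_force: [0.0, 0.7, -0.7]
opening: 1.004
gripper_force: 0.0
time: 19.95
tcp_pos: [0.4486, -0.3974, 0.2445]
tcp_rot: [-0.339, 3.118, -0.008]
ft_force: [0.1, 0.7, -1.3]
opening: 1.0
gripper_force: 0.0
[-8.570e-01  1.600e-01  1.612e+00  1.000e-03  1.362e+00 -2.645e+00] 0.055
```

View pics/f.png

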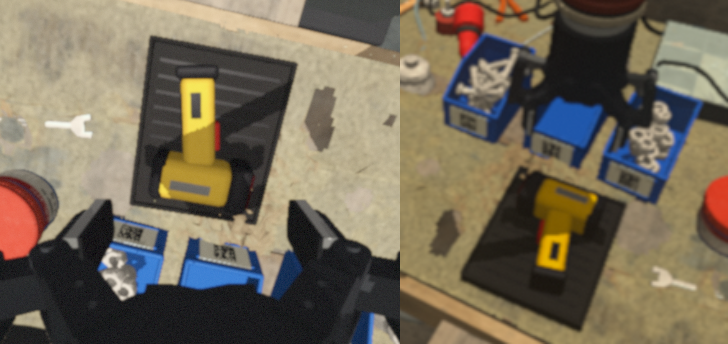

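The scanner lies flat in the tray where it was. The trigger is out at (217,136) in the left half, the bins have not moved, and the gripper is clear.

```bash
python3 -c "
from workcell import order; print(order.finish_job())"
```

```text
the job is handed in; nothing more can be done
None
```

I held the scanner on the empty (middle) bin's code with the trigger squeezed for over two seconds, laid it back flat in the tray and let go, and handed the job in at about 20 s; the hand-in returned no verdict.

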